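Gauge the unmarked pin in the hole plate

ROBOT

A 6-joint arm with a two-finger parallel gripper is mounted at the origin on the work surface. World frame = base frame: x ahead of the robot, y to its left, z up, the work surface at z = 0. Lengths are in mm, angles in rad, forces in N, time in s.
With the tool pointing down it reaches from about 400 to 925 mm from the base axis. Payload 12.5 kg.
Tool frame: the origin (TCP) lies between the finger pads; the fingertips stand 11 mm ahead of it and the grasp point (between the pads) lies 8 mm behind it (env.tip_extent is the distance from the TCP to the fingertips, in mm); x points along the fingers, z is the direction in which the jaws open and shut, and the axes are right-handed (so a half turn about x gives the same grasp; the last joint's range is limited). The gripper opens to 95 mm and grips with 3 to 60 N. Pads are 20 mm wide; open, the fingers measure 119 mm over their backs; the gripper's body (75 mm by 180 mm) begins 59 mm behind the grasp point.
Start: joints at [-1.31, 0.491, 1.559, -0, 1.092, -0.106], TCP at [224.167, -583.433, 225.661] pointing down, gripper open.
Joint ranges: [-3.1, 3.1], [-0.84, 2.19], [0.05, 2.79], [-1.13, 4.28], [0.06, 2.93], [-2.69, 2.69]. Speed limits (rad/s): [2.22, 2.22, 2.79, 3.14, 3.14, 3.14].

INTERFACE

Orientations are given as [roll, pitch, yaw] about the fixed x, y, z axes, in that order (R = Rz(yaw) Ry(pitch) Rx(roll)).
In Python, from cell import status, imaging, env gives the robot as it stands. The module is installed in compiled form; this text tells all that it offers.
- The arm moves only by the tool apply_moves, never from a script. Its argument "increments" is a list of rows, each a list of 5 numbers: the closure, from 0 (fully open) to 1 (shut), then the shift along the tool's x, y, z in mm, then the turn about the tool's x in degrees. A call has 1 to 10 rows; each row shifts and turns the commanded pose from where the row before left it, along the tool's axes as they then stand; what a row does not reach is not made up. A row lasts 1/10 s, in which the tool goes at most 50 mm and 8.59 degrees, less where a joint would pass 70% of its speed; a pose out of reach is approached as far as the arm can. A call with a gripper value outside its range is refused whole. The fingers move at their own pace and stop on an object; the grip force is fixed at half the most. Time passes only in rows, so rows that do not move let the fingers close. It gives the time, the measured TCP pose, the force and the opening at its end, in the units of the state.
- status.state(): the state, without advancing time (a new reading comes with each control period).
- imaging.read_camera(name): name is "side" or "top"; returns a dict with "pixels" (480x640x3 uint8, red, green, blue), "fovy" (degrees; the focal length in pixels is half the picture's height over the tangent of half this angle, whatever the lens; pixels are square), "cx", "cy" (the principal point, pixels), "R" (3x3) and "t" (3): a world point X has camera coordinates R X + t. Camera axes: x right, y down, z forward; pixel columns grow to the right and rows downward; lengths in mm; the calibration is good to about 2 mm. A picture is of the moment at which its call begins. There is no depth.
- env.job_done(): hands the job in, once; it reports no verdict.
The state is a dict: "t": time; "joints": joint angles; "qvel": joint speeds; "tau": joint torques, N m; "eef_pos": TCP position; "tcp_rot": TCP orientation; "ft_force": force on the tool from outside, world axes, zero at the start; "moment": the same for the moment, N m; "opening": opening from 0.0 (shut) to 1.0 (fully open).
Only numpy, scipy, OpenCV 4.12 (cv2) and the standard library are available. Lean on these libraries where they do the work, as an engineer would, in place of code of your own. Each camera call takes 0.05 s, during which the arm holds its last target. There are 200 camera calls.

TASK

The pin in the green sleeve has lost its size mark: find its size in the metal hole gauge. Put it into the biggest hole first, then step down hole by hole, pressing gently and never forcing it, until a hole refuses it, and finally leave it standing in the smallest hole that lets it through, pushed home with its collar flat on the plate. Leave the two pins in the grey sleeves and the other things on the bench alone.

Things in the scene. Friction and masses are not known exactly. Their poses are not given: they have to be found in the camera images.
- pin_a_center (a point): One of three look-alike upright pins, 92 mm tall: round black ribbed head (24 mm dia, 36 mm tall) to take from above, brass collar (32 mm dia, 6 mm thick), steel shank 50 mm long, straight, flat-ended, its diameter unmarked. Which pin is in which sleeve changes. Point on the axis half-way up: 46 mm above the tip, 4 mm below the collar's underside, 28 mm below mid-head; z up the axis.
- pin_b_center (a point): One of three look-alike upright pins, 92 mm tall: round black ribbed head (24 mm dia, 36 mm tall) to take from above, brass collar (32 mm dia, 6 mm thick), steel shank 50 mm long, straight, flat-ended, its diameter unmarked. Which pin is in which sleeve changes. Point on the axis half-way up: 46 mm above the tip, 4 mm below the collar's underside, 28 mm below mid-head; z up the axis.
- pin_c_center (a point): One of three look-alike upright pins, 92 mm tall: round black ribbed head (24 mm dia, 36 mm tall) to take from above, brass collar (32 mm dia, 6 mm thick), steel shank 50 mm long, straight, flat-ended, its diameter unmarked. Which pin is in which sleeve changes. Point on the axis half-way up: 46 mm above the tip, 4 mm below the collar's underside, 28 mm below mid-head; z up the axis.
- pin_a: The whole pin of pin_a_center, 0.08 to 0.17 kg; origin at the shank's tip, z up the axis. The three shanks differ in diameter; each passes one of the three larger gauge holes with 1.2 mm to spare, and is about 3 mm too thick for the next smaller hole.
- pin_b: The whole pin of pin_b_center, 0.08 to 0.17 kg; origin at the shank's tip, z up the axis. The three shanks differ in diameter; each passes one of the three larger gauge holes with 1.2 mm to spare, and is about 3 mm too thick for the next smaller hole.
- pin_c: The whole pin of pin_c_center, 0.08 to 0.17 kg; origin at the shank's tip, z up the axis. The three shanks differ in diameter; each passes one of the three larger gauge holes with 1.2 mm to spare, and is about 3 mm too thick for the next smaller hole.
- gauge: Fixed hole gauge: aluminium plate 170 mm long (along its y), 56 mm wide, 14 mm thick, sprung on two blue end blocks: top 70 mm above the bench, sinks only when pressed over 4 N, then 1 mm per 2.5 N, bottoms after 8 mm. Open below. Origin on the bench under its middle. Straight row of four holes 38 mm apart, stepping down from the end with the yellow stripe (+y).
- hole0 (a point): Centre of the mouth of a gauge hole, at the plate's top face; this hole is 19.2 mm in diameter (the biggest, next to the yellow stripe). z up.
- hole1 (a point): Centre of the mouth of a gauge hole, at the plate's top face; this hole is 15.2 mm in diameter. z up.
- hole2 (a point): Centre of the mouth of a gauge hole, at the plate's top face; this hole is 11.2 mm in diameter. z up.
- hole3 (a point): Centre of the mouth of a gauge hole, at the plate's top face; this hole is 7.2 mm in diameter (the smallest; no pin goes in). z up.
- sleeve_green_top (a point): Centre of the rim of the green sleeve, a fixed upright plastic tube 66 mm tall, 42 mm outside and 22 mm inside diameter, standing on the bench. The pin to be gauged hangs in it by its collar, shank hidden. Two like grey sleeves hold the other pins; sleeves stand 80 mm or more apart and swap places.
- tin_center (a point): Bystander: green-lidded tin, 72 mm diameter, 85 mm tall, point at its middle. Leave alone.
- wrench: Bystander: steel wrench 160 mm long lying on the bench, along x. Leave alone.
- driver: Bystander: red screwdriver lying on the bench, along x. Leave alone.
- brush: Bystander: wooden brush lying on the bench, along x. Leave alone.
Mind the look-alikes: they are no part of the job. Leave any brown look-alike of the pin_b alone. Leave any red look-alike of the pin_a alone.

How it is judged (in metres and radians):
On the way, in this order (a step that is already met when the one before it is completed fails the run):
1. the pin from the green sleeve is put at least 5 mm into the biggest hole (((horizontal distance between pin_a_center and hole0 below 0.009 m and z of pin_a_center in the frame of hole0 between -0.02 and 0.041 m and distance of each of pin_b_center, pin_c_center from where it was at the start of the episode below 0.015 m and horizontal distance between each of pin_b_center, pin_c_center and sleeve_green_top above 0.04 m) or (horizontal distance between pin_b_center and hole0 below 0.009 m and z of pin_b_center in the frame of hole0 between -0.02 and 0.041 m and distance of each of pin_a_center, pin_c_center from where it was at the start of the episode below 0.015 m and horizontal distance between each of pin_a_center, pin_c_center and sleeve_green_top above 0.04 m) or (horizontal distance between pin_c_center and hole0 below 0.009 m and z of pin_c_center in the frame of hole0 between -0.02 and 0.041 m and distance of each of pin_a_center, pin_b_center from where it was at the start of the episode below 0.015 m and horizontal distance between each of pin_a_center, pin_b_center and sleeve_green_top above 0.04 m))), for 0.1 s.
2. the pin is pressed (over 1.5 N) on the mouth of the first hole too small for it, centred within 6 mm, and refused (((horizontal distance between pin_a_center and hole2 below 0.006 m and z of pin_a_center in the frame of hole2 between 0.042 and 0.05 m and contact force between pin_a and gauge above 1.5 N and distance of each of pin_b_center, pin_c_center from where it was at the start of the episode below 0.015 m and horizontal distance between each of pin_b_center, pin_c_center and sleeve_green_top above 0.04 m) or (horizontal distance between pin_b_center and hole3 below 0.006 m and z of pin_b_center in the frame of hole3 between 0.042 and 0.05 m and contact force between pin_b and gauge above 1.5 N and distance of each of pin_a_center, pin_c_center from where it was at the start of the episode below 0.015 m and horizontal distance between each of pin_a_center, pin_c_center and sleeve_green_top above 0.04 m) or (horizontal distance between pin_c_center and hole1 below 0.006 m and z of pin_c_center in the frame of hole1 between 0.042 and 0.05 m and contact force between pin_c and gauge above 1.5 N and distance of each of pin_a_center, pin_b_center from where it was at the start of the episode below 0.015 m and horizontal distance between each of pin_a_center, pin_b_center and sleeve_green_top above 0.04 m))), for 0.1 s.
At the end, for the whole second after the job is handed in: The pin from the green sleeve stands released, upright (within 3 degrees) and at rest in the smallest hole that lets it through, its centre within 4 mm of that hole's centre, its collar down on the plate within 2 mm, and the other two pins are within 15 mm of where they started (((horizontal distance between pin_a_center and hole1 below 0.004 m and z of pin_a_center in the frame of hole1 between -0.008 and -0.002 m and angle between pin_a_center's own z axis and vertical below 0.06 rad and linear speed of pin_a below 0.02 m/s and distance of each of pin_b_center, pin_c_center from where it was at the start of the episode below 0.015 m and horizontal distance between each of pin_b_center, pin_c_center and sleeve_green_top above 0.04 m) or (horizontal distance between pin_b_center and hole2 below 0.004 m and z of pin_b_center in the frame of hole2 between -0.008 and -0.002 m and angle between pin_b_center's own z axis and vertical below 0.06 rad and linear speed of pin_b below 0.02 m/s and distance of each of pin_a_center, pin_c_center from where it was at the start of the episode below 0.015 m and horizontal distance between each of pin_a_center, pin_c_center and sleeve_green_top above 0.04 m) or (horizontal distance between pin_c_center and hole0 below 0.004 m and z of pin_c_center in the frame of hole0 between -0.008 and -0.002 m and angle between pin_c_center's own z axis and vertical below 0.06 rad and linear speed of pin_c below 0.02 m/s and distance of each of pin_a_center, pin_b_center from where it was at the start of the episode below 0.015 m and horizontal distance between each of pin_a_center, pin_b_center and sleeve_green_top above 0.04 m))); the robot touches nothing.
It fails at once if a pin is forced against the gauge plate with more than 25 N (contact force between any of pin_a, pin_b, pin_c and gauge above 25 N).
It fails at once if the tin, wrench, screwdriver or brush is shifted by more than 40 mm (distance of any of tin_center, wrench, driver, brush from where it was at the start of the episode above 0.04 m).
It also fails if it takes over 64 s, if anything falls off the work surface, if the arm or the gripper's body presses on something with over 40 N, if the wrist force passes 120 N, or if a joint passes its speed limit or range.

## Working session

There is one attempt and no reset: what is moved stays moved. The work goes in short steps, Python scripts to look and compute and a tool call to move; the robot and the scene stay as the last step left them, time stands still between calls to the robot, and variables do not carry over. Pictures are saved under pics/ and viewed, about 8 in all and at most 12, crops included, and the job is handed in when it is done.

Besides the shell and the picture viewer there is one more tool, called as name(argument=value, ...) on one line, values as JSON. apply_moves: Moves the arm, as the interface text tells. Its arguments: {"type":"object","properties":{"increments":{"type":"array"}},"required":["increments"]}

```bash
mkdir -p pics; cat > h.py <<'E'
import numpy as np, cv2
from cell import status, imaging, env
def cam(n):
    d=imaging.read_camera(n); d['f']=240/np.tan(np.radians(d['fovy'])/2); d['R']=np.array(d['R']);d['t']=np.array(d['t']); return d
def save(d,fn,box=None,s=1):
    p=d['pixels'][:,:,::-1]
    if box: p=p[box[1]:box[3],box[0]:box[2]]
    cv2.imwrite('pics/'+fn,cv2.resize(p,None,fx=s,fy=s,interpolation=cv2.INTER_CUBIC))
def proj(d,X):
    c=d['R']@np.array(X,float)+d['t']; return d['f']*c[:2]/c[2]+[d['cx'],d['cy']]
def back(d,u,v,z):
    r=d['R'].T@np.array([(u-d['cx'])/d['f'],(v-d['cy'])/d['f'],1]); o=-d['R'].T@d['t']
    return o+r*(z-o[2])/r[2]
E
python3 - <<'E'
from h import *
for n in('top','side'):
    d=cam(n); save(d,n+'0.png'); print(n,d['fovy'],d['cx'],d['cy'],(-d['R'].T@d['t']).round(),d['R'].round(3).tolist())
print(status.state())
E
```

```text
top 43.32941931203363 318.5862490954881 243.23148006441545 [ 488.    5. 1558.] [[0.002, -1.0, 0.006], [-0.997, -0.003, -0.075], [0.075, -0.006, -0.997]]
side 47.447867644126184 316.2061671256438 233.3174266897857 [ 285. -747.  867.] [[0.917, -0.398, -0.002], [-0.281, -0.645, -0.711], [0.282, 0.653, -0.703]]
{'t': 0.1, 'joints': array([-1.30956591e+00,  4.91450350e-01,  1.55937941e+00,  8.47836359e-06,
        1.09169288e+00, -1.05590626e-01]), 'qvel': array([ 0.00043876, -0.0026122 , -0.00069135, -0.00053133,  0.00030767,
        0.00100302]), 'tau': array([ 2.43785667e-03, -6.13625264e+01, -2.58607543e+01,  6.93806307e-02,
        4.69686789e-02, -6.03105559e-05]), 'eef_pos': array([ 224.13300176, -583.21601989,  225.15371249]), 'tcp_rot': array([3.02791592, 1.56986631, 1.82393672]), 'ft_force': array([-1.56083511,  0.29160224, -0.00957239]), 'moment': array([ 0.01912113, -0.00837462, -0.0307359 ]), 'opening': 1.0009391844671827}
```

View pics/top0.png

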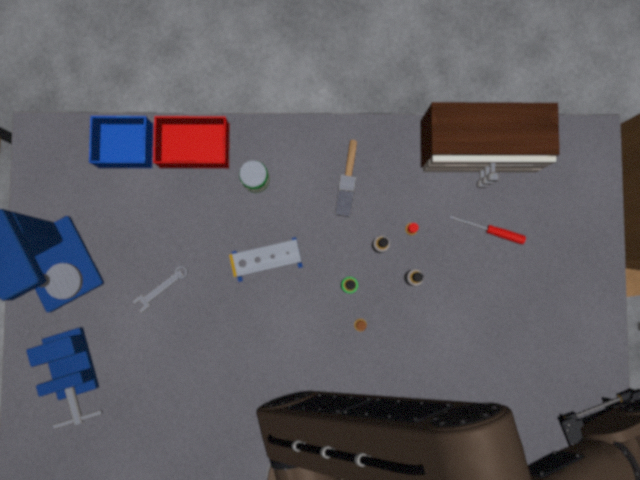

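View pics/side0.png

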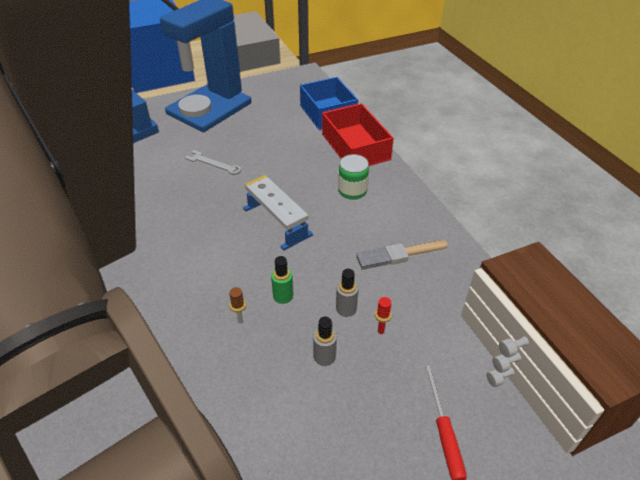

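The top view shows the green sleeve near (350,285), grey sleeves at (382,243) and (415,277), and a red and a brown look-alike at (413,228) and (361,325). The gauge holes run from (242,263) at the yellow stripe to (287,253). The side view shows the green sleeve's pin head at (281,268). Next I'll enlarge both.

```bash
python3 - <<'E'
from h import *
a=cv2.imread('pics/top0.png'); b=cv2.imread('pics/side0.png')
g=lambda p,x,y,w,h,s: cv2.resize(p[y:y+h,x:x+w],None,fx=s,fy=s,interpolation=cv2.INTER_CUBIC)
A=g(a,225,230,160,75,5); B=g(b,235,170,160,60,5)
cv2.imwrite('pics/c1.png',np.vstack([A,B[:225]]))
E
```

```text
(no output)
```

View pics/c1.png

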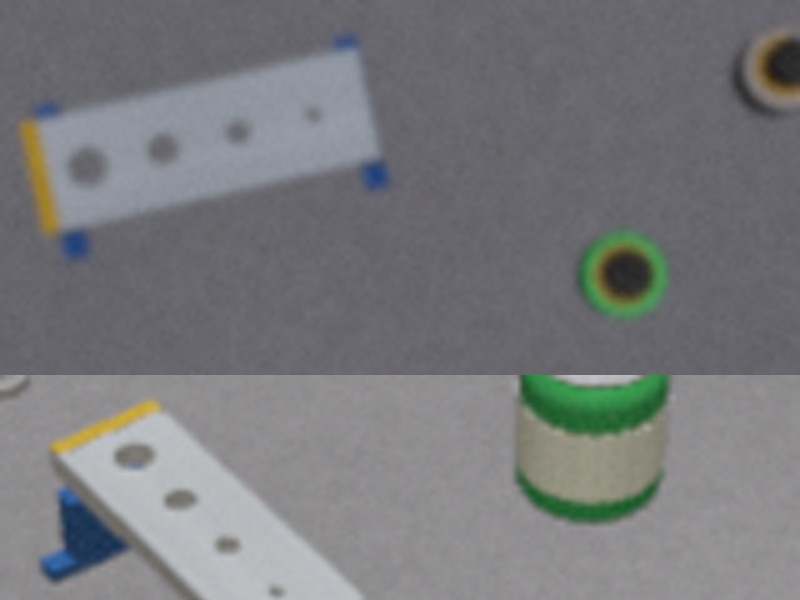

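Crop readings from the top view: holes at (87,166), (163,149), (238,131) and (313,115); green rim at (623,275) with the head at (626,274). Side crop: holes at (134,81), (180,124), (228,170) and (277,217).

```bash
python3 - <<'E'
from h import *
T=cam('top');S=cam('side')
P=lambda d,x,y,x0,y0,z: back(d,x0+(x+.5)/5-.5,y0+(y+.5)/5-.5,z).round(1)
for x,y in((87,166),(163,149),(238,131),(313,115)): print('T',P(T,x,y,225,230,70))
for x,y in((134,81),(180,124.5),(228,170),(277,217)): print('S',P(S,x,y,235,170,70))
print('green rim',P(T,623,275,225,230,66),'head',P(T,626,274,225,230,108))
for n,(u,v) in dict(g1=(382,243),g2=(415,277)).items(): print(n,back(T,u,v,90).round())
for n,(u,v) in dict(red=(413,228),brown=(361,325)).items(): print(n,back(T,u,v,70).round())
print('side head top',back(S,280.5,262,108).round(1))
q=status.state(); 
from scipy.spatial.transform import Rotation as R
print(R.from_euler('xyz',q['tcp_rot']).as_matrix().round(3).tolist())
b=S['pixels'][245:315,255:375][:,:,::-1]
cv2.imwrite('pics/c2.png',cv2.resize(b,None,fx=6,fy=6,interpolation=cv2.INTER_CUBIC))
E
```

```text
T [550.  184.9  70. ]
T [558.5 147.6  70. ]
T [567.5 110.8  70. ]
T [575.5  73.9  70. ]
S [550.9 184.3  70. ]
S [559.7 147.3  70. ]
S [568.5 110.   70. ]
S [577.  73.  70.]
green rim [497.1 -79.2  66. ] head [497.3 -78.3 108. ]
g1 [ 598. -158.   90.]
g2 [ 516. -238.   90.]
red [ 637. -237.   70.]
brown [ 399. -108.   70.]
side head top [496.9 -85.5 108. ]
[[-0.0, 0.933, 0.359], [0.001, 0.359, -0.933], [-1.0, 0.0, -0.001]]
```

View pics/c2.png

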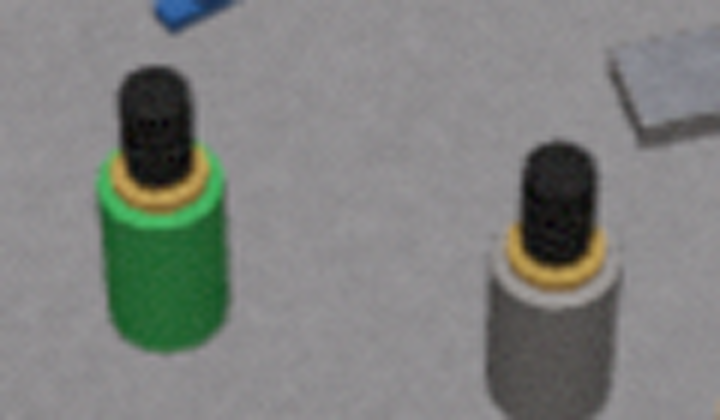

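The side crop shows the green sleeve's head top near crop pixel (155,83), upright in its sleeve. Both cameras agree on the holes to about 1 mm. I'll turn the tool 8° so tool z runs along the hole row, then go above the green sleeve.

apply_moves(increments=[[0,0,0,0,8.0],[0,0,25.3,-28.65,0],[0,0,25.3,-28.65,0],[0,0,25.3,-28.65,0],[0,0,25.3,-28.65,0],[0,0,25.3,-28.65,0],[0,0,25.3,-28.65,0],[0,0,25.3,-28.65,0],[0,0,25.3,-28.65,0],[0,0,25.3,-28.65,0]])

```text
t: 1.2
eef_pos: [388.4, -279.5, 225.7]
tcp_rot: [0.258, 1.571, -1.086]
ft_force: [-0.8, -0.3, 0.3]
opening: 0.999
```

apply_moves(increments=[[0,0,25.3,-28.65,0],[0,0,25.3,-28.65,0],[0,0,25.3,-28.65,0],[0,5,25.3,-28.65,0],[0,20,25.3,-28.65,0],[0,20,25.3,-28.65,0],[0,20,0,0,0],[0,0,0,0,0],[0,0,0,0,0]])

```text
t: 2.1
eef_pos: [497.1, -79.5, 160.9]
tcp_rot: [-1.88, 1.57, 3.059]
ft_force: [0.6, 0.4, 0.5]
opening: 1.004
```

```bash
python3 - <<'E'
from h import *
from scipy.spatial.transform import Rotation as R
q=status.state(); print(q['eef_pos'],q['ft_force'],R.from_euler('xyz',q['tcp_rot']).as_matrix().round(4).tolist())
S=cam('side'); T=cam('top')
g=lambda d,x,y,w,h,s: cv2.resize(d['pixels'][y:y+h,x:x+w,::-1],None,fx=s,fy=s,interpolation=cv2.INTER_CUBIC)
cv2.imwrite('pics/c3.png',np.hstack([g(S,230,200,100,110,4),g(T,300,230,100,110,4)]))
print(proj(S,[497.2,-78.7,108]),proj(S,q['eef_pos']),proj(T,q['eef_pos']))
E
```

```text
[497.0884958  -79.45332303 160.87752617] [0.62898555 0.4276421  0.47500668] [[-0.0005, 0.9743, 0.2252], [0.0, 0.2252, -0.9743], [-1.0, -0.0005, -0.0002]]
[279.36342749 259.5081042 ] [278.01260541 240.09817541] [351.63581351 284.35774893]
```

View pics/c3.png

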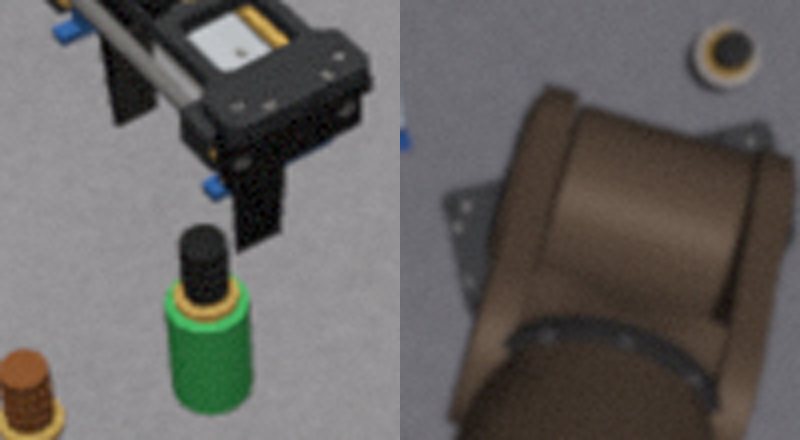

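The side crop shows the head top at full-image (280.6,259.4), within about 1 px of prediction, and the fingers straddle it. Descending to grip.

apply_moves(increments=[[0,25,0,0,0],[0,25,0,0,0],[0,15,0,0,0],[0,9,0,0,0],[0.6,0,0,0,0],[0.8,0,0,0,0],[1,0,0,0,0],[1,0,0,0,0],[1,0,0,0,0],[1,0,0,0,0]])

```text
t: 3.2
eef_pos: [497.2, -79.3, 86.9]
tcp_rot: [0.918, 1.57, -0.426]
ft_force: [0.3, -0.7, 0.0]
opening: 0.551
```

apply_moves(increments=[[1,0,0,0,0],[1,0,0,0,0],[1,0,0,0,0],[1,0,0,0,0],[1,0,0,0,0],[1,0,0,0,0]])

```text
t: 3.8
eef_pos: [497.2, -79.3, 86.6]
tcp_rot: [0.263, 1.571, -1.08]
ft_force: [-0.2, -0.6, 0.1]
opening: 0.247
```

Held at 0.247, about 23.5 mm, which matches the head. Lifting, then crossing to above hole 0.

apply_moves(increments=[[1,-10,0,0,0],[1,-25,0,0,0],[1,-30,0,0,0],[1,-30,0,0,0],[1,0,0,0,0]])

```text
t: 4.3
eef_pos: [498.4, -79.5, 185.5]
tcp_rot: [1.05, 1.565, -0.294]
ft_force: [0.4, -0.7, -1.2]
opening: 0.249
```

apply_moves(increments=[[1,0,13.9,-30.6,0],[1,0,13.9,-30.6,0],[1,0,13.9,-30.6,0],[1,0,13.9,-30.6,0],[1,0,13.9,-30.6,0],[1,0,13.9,-30.6,0],[1,0,13.9,-30.6,0],[1,0,13.9,-30.6,0],[1,0,0,0,0],[1,0,0,0,0]])

```text
t: 5.3
eef_pos: [549.8, 184.7, 181.0]
tcp_rot: [-1.4, 1.57, -2.742]
ft_force: [0.5, -0.5, -0.4]
opening: 0.248
```

```bash
python3 - <<'E'
from h import *
q=status.state(); print(q['eef_pos'],q['ft_force'],q['moment'])
S=cam('side'); T=cam('top')
g=lambda d,x,y,w,h,s: cv2.resize(d['pixels'][y:y+h,x:x+w,::-1],None,fx=s,fy=s,interpolation=cv2.INTER_CUBIC)
cv2.imwrite('pics/c4.png',np.hstack([g(S,225,110,100,120,5),g(T,300,230,100,120,3)[:0].reshape(0,0,3) if 0 else np.zeros((600,1,3),np.uint8)]))
e=q['eef_pos']
for dz in(8,-71): print(proj(S,e+[0,0,dz]))
E
```

```text
[549.8150071 184.6752321 180.9885141] [ 0.48326613 -0.48263358 -0.43234879] [ 0.00312509 -0.02114563 -0.00344843]
[256.77759503 142.55315669]
[259.5667907  171.94021202]
```

View pics/c4.png

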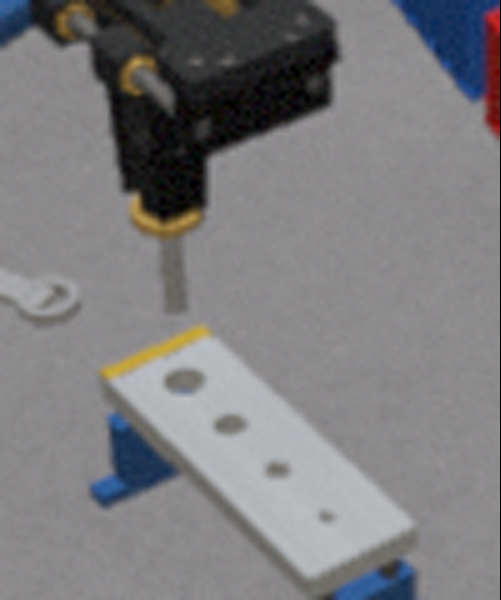

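The side crop shows the pin hanging straight, with its tip at full-image (259.8,171.8), matching the prediction. Its shank is about 5 px wide, or 10–11 mm, so it is probably the hole 2 size. Inserting into hole 0.

apply_moves(increments=[[1,15,0,0,0],[1,15,0,0,0],[1,8,0,0,0],[1,6,0,0,0],[1,6,0,0,0],[1,6,0,0,0],[1,0,0,0,0],[1,0,0,0,0]])

```text
t: 6.2
eef_pos: [550.4, 184.3, 125.7]
tcp_rot: [0.625, 1.571, -0.719]
ft_force: [-0.1, -0.7, -0.3]
opening: 0.243
```

No contact force with the tip about 15 mm into hole 0. On to hole 1.

apply_moves(increments=[[1,-10,0,0,0],[1,-18,0,0,0],[1,0,0,19,0],[1,0,0,19,0],[1,0,0,0,0],[1,8,0,0,0],[1,5,0,0,0],[1,5,0,0,0],[1,5,0,0,0],[1,0,0,0,0]])

```text
t: 7.2
eef_pos: [558.5, 147.6, 129.7]
tcp_rot: [-1.604, 1.569, -2.948]
ft_force: [-0.3, -0.7, -1.1]
opening: 0.248
```

In hole 1 about 11 mm, also free. Now above hole 2, with a close look.

apply_moves(increments=[[1,-10,0,0,0],[1,-9,0,0,0],[1,0,0,19,0],[1,0,0.7,19.2,0],[1,0,0,0,0],[1,0,0,0,0]])

```text
t: 7.8
eef_pos: [568.4, 110.2, 150.4]
tcp_rot: [1.464, 1.57, 0.12]
ft_force: [0.4, -0.2, -1.6]
opening: 0.248
```

```bash
python3 - <<'E'
from h import *
q=status.state(); print(q['eef_pos'],q['ft_force'])
S=cam('side'); save(S,'c5.png',(240,160,310,230),8)
e=q['eef_pos']
f=lambda X:(proj(S,X)-[240,160])*8
print('tip',f(e+[0,0,-71]),'tip at plate',f([*e[:2],70]),'hole2',f([568,110.4,70]))
E
```

```text
[568.35673522 110.2237548  150.41148928] [ 0.3900888  -0.22132896 -1.61483887]
tip [319.20349198 322.69816661] tip at plate [320.8752926  348.51222671] hole2 [319.43199919 348.46676296]
```

View pics/c5.png

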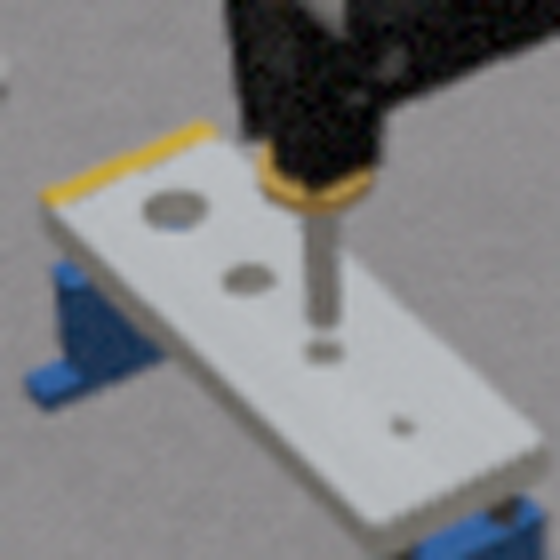

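The crop shows the shank (axis x≈322) lined up with hole 2 at (323,352), within about 0.5 mm. Lowering gently.

apply_moves(increments=[[1,5,0,0,0],[1,3,0,0,0],[1,1.5,0,0,0],[1,1.5,0,0,0],[1,0,0,0,0],[1,0,0,0,0]])

```text
t: 8.45
eef_pos: [567.9, 110.2, 138.3]
tcp_rot: [-1.519, 1.57, -2.862]
ft_force: [-0.9, -1.1, -2.1]
opening: 0.249
```

apply_moves(increments=[[1,2,0,0,0],[1,2,0,0,0],[1,2,0,0,0],[1,2,0,0,0],[1,0,0,0,0],[1,0,0,0,0]])

```text
t: 9.05
eef_pos: [568.0, 110.1, 130.3]
tcp_rot: [-1.486, 1.57, -2.83]
ft_force: [-0.8, -1.3, -2.2]
opening: 0.248
```

Entered hole 2 by about 11 mm with no resistance. Now trying hole 3.

apply_moves(increments=[[1,-8,0,0,0],[1,-10,0,0,0],[1,0,0,19,0],[1,0,0,19,0],[1,0,0,0,0],[1,4,0,0,0],[1,2,0,0,0],[1,0,0,0,0],[1,0,0,0,0]])

```text
t: 9.95
eef_pos: [576.6, 73.7, 142.6]
tcp_rot: [-1.585, 1.571, -2.928]
ft_force: [0.6, 0.7, -0.9]
opening: 0.247
```

apply_moves(increments=[[1,1,0,0,0],[1,0.5,0,0,0],[1,0,0,0,0],[1,0,0,0,0]])

```text
t: 10.35
eef_pos: [576.8, 73.2, 141.1]
tcp_rot: [0.6, 1.571, -0.743]
ft_force: [0.3, 0.2, -1.1]
opening: 0.248
```

apply_moves(increments=[[1,0.5,0,0,0],[1,0,0,0,0],[1,0,0,0,0]])

```text
t: 10.65
eef_pos: [576.8, 73.2, 140.6]
tcp_rot: [0.533, 1.571, -0.81]
ft_force: [0.0, -1.0, -0.3]
opening: 0.252
```

apply_moves(increments=[[1,0.5,0,0,0],[1,0,0,0,0],[1,0,0,0,0]])

```text
t: 10.95
eef_pos: [576.9, 73.2, 140.4]
tcp_rot: [1.166, 1.57, -0.178]
ft_force: [-0.7, -0.7, 3.1]
opening: 0.245
```

apply_moves(increments=[[1,0.5,0,0,0],[1,0,0,0,0],[1,0,0,0,0]])

```text
t: 11.25
eef_pos: [576.9, 73.2, 139.8]
tcp_rot: [1.145, 1.57, -0.199]
ft_force: [-0.7, 0.5, 3.8]
opening: 0.25
```

Refused at hole 3: Fz rose from −1.1 to +3.8 N, about 5 N of contact. Backing off and returning to hole 2.

apply_moves(increments=[[1,-8,0,0,0],[1,0,0,-19,0],[1,0,0,-19,0],[1,0,0,0,0],[1,0,0,0,0],[1,4,0,0,0],[1,2,0,0,0],[1,2,0,0,0],[1,2,0,0,0],[1,0,0,0,0]])

```text
t: 12.25
eef_pos: [568.0, 109.9, 137.2]
tcp_rot: [-1.497, 1.57, -2.84]
ft_force: [-1.1, -0.7, -1.5]
opening: 0.247
```

apply_moves(increments=[[1,4,0,0,0],[1,5,0,0,0],[1,5,0,0,0],[1,5,0,0,0],[1,0,0,0,0],[1,0,0,0,0]])

```text
t: 12.85
eef_pos: [568.0, 110.2, 118.2]
tcp_rot: [-1.57, 1.57, -2.914]
ft_force: [-1.5, -2.3, -2.7]
opening: 0.252
```

apply_moves(increments=[[1,5,0,0,0],[1,5,0,0,0],[1,5,0,0,0],[1,4,0,0,0],[1,2,0,0,0],[1,0,0,0,0],[1,0,0,0,0]])

```text
t: 13.55
eef_pos: [567.9, 110.1, 97.1]
tcp_rot: [-1.538, 1.57, -2.882]
ft_force: [-2.3, -3.4, -4.6]
opening: 0.244
```

Lateral force is building slightly, so I'll ease 0.4 mm along it and finish the descent gently.

apply_moves(increments=[[1,0,-0.3,0.3,0],[1,2,0,0,0],[1,2,0,0,0],[1,0,0,0,0],[1,0,0,0,0]])

```text
t: 14.05
eef_pos: [568.0, 109.9, 93.5]
tcp_rot: [0.769, 1.571, -0.574]
ft_force: [-3.1, -1.8, -0.9]
opening: 0.248
```

apply_moves(increments=[[1,1,0,0,0],[1,1,0,0,0],[1,0,0,0,0],[1,0,0,0,0]])

```text
t: 14.45
eef_pos: [568.0, 109.9, 91.5]
tcp_rot: [0.584, 1.571, -0.759]
ft_force: [-4.7, -2.0, 0.1]
opening: 0.246
```

apply_moves(increments=[[1,0,-0.5,0,0],[1,0.5,0,0,0],[1,0.5,0,0,0],[1,0,0,0,0],[1,0,0,0,0]])

```text
t: 14.95
eef_pos: [567.7, 109.8, 90.6]
tcp_rot: [1.397, 1.57, 0.053]
ft_force: [-0.5, 0.1, -1.2]
opening: 0.247
```

Lateral force is gone. Down to contact in half-millimetre steps.

apply_moves(increments=[[1,0.5,0,0,0],[1,0,0,0,0],[1,0,0,0,0]])

```text
t: 15.25
eef_pos: [567.7, 109.8, 90.4]
tcp_rot: [1.396, 1.57, 0.052]
ft_force: [-1.1, -0.3, 5.1]
opening: 0.248
```

apply_moves(increments=[[1,0.5,0,0,0],[1,0,0,0,0],[1,0,0,0,0]])

```text
t: 15.55
eef_pos: [567.7, 109.8, 89.8]
tcp_rot: [1.367, 1.57, 0.023]
ft_force: [0.3, 0.9, 4.8]
opening: 0.249
```

Collar seated: Fz ≈ +5 N at TCP z 90. Relieve, open and withdraw.

apply_moves(increments=[[1,-0.5,0,0,0],[0.7,0,0,0,0],[0.6,0,0,0,0],[0.4,0,0,0,0],[0.3,0,0,0,0],[0.3,0,0,0,0],[0.3,0,0,0,0]])

```text
t: 16.25
eef_pos: [567.4, 109.7, 90.1]
tcp_rot: [-0.857, 1.571, -2.2]
ft_force: [0.2, -0.0, 0.3]
opening: 0.658
```

apply_moves(increments=[[0.3,-10,0,0,0],[0.3,-25,0,0,0],[0.3,-30,0,0,0],[0.3,-30,0,0,0],[0.3,0,-25,25,0],[0.3,0,-25,25,0],[0.3,0,-25,25,0],[0.3,0,-25,25,0],[0.3,0,0,0,0]])

```text
t: 17.15
eef_pos: [490.9, -12.4, 186.0]
tcp_rot: [-0.413, 1.57, -1.759]
ft_force: [0.4, 0.4, -1.0]
opening: 0.702
```

```bash
python3 - <<'E'
from h import *
q=status.state(); print(q['eef_pos'],q['ft_force'])
S=cam('side'); T=cam('top')
g=lambda d,x,y,w,h,s: cv2.resize(d['pixels'][y:y+h,x:x+w,::-1],None,fx=s,fy=s,interpolation=cv2.INTER_CUBIC)
cv2.imwrite('pics/c6.png',np.hstack([g(S,225,150,100,110,4),g(T,222,220,100,110,4)]))
X=[568.0,110.4]
for z in(76,112): print('S',(proj(S,[*X,z])-[225,150])*4,'T',(proj(T,[*X,z])-[222,220])*4+[400,0])
E
```

```text
[490.88881269 -12.42329693 185.98354941] [ 0.42775048  0.40945063 -0.96569475]
S [219.18162682 206.0214378 ] T [600.71801269 141.81907613]
S [215.89448295 155.50643896] T [596.4708497  138.54980509]
```

View pics/c6.png

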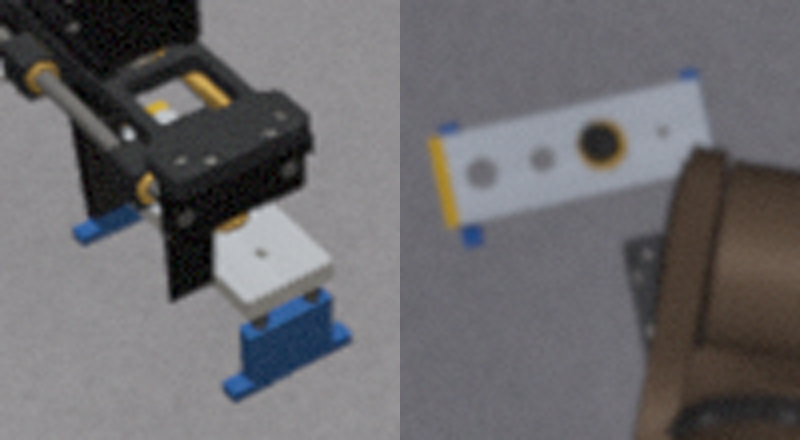

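The top view shows the pin between hole 1 at (542,158) and hole 3 at (663,132), collar at (602,146), upright. The gripper hides the side view, so I'll raise it and check seating.

apply_moves(increments=[[0.3,0,0,40,0],[0.3,0,0,40,0],[0.3,0,0,40,0],[0.3,0,0,40,0],[0.3,0,0,40,0],[0.3,0,0,40,0],[0.3,0,0,0,0],[0.3,0,0,0,0]])

```text
t: 18.05
eef_pos: [547.2, -243.8, 184.8]
tcp_rot: [-2.617, 1.57, 2.322]
ft_force: [0.7, 0.8, -0.3]
opening: 0.701
```

```bash
python3 - <<'E'
from h import *
print(status.state()['eef_pos'])
S=cam('side'); save(S,'c7.png',(230,150,370,250),5)
for z in(70,76,112): print(z,(proj(S,[568,110.4,z])-[230,150])*5)
E
```

```text
[ 547.17693274 -243.80853262  184.82010176]
70 [249.64499949 267.79172685]
76 [248.97703352 257.52679725]
112 [244.86810369 194.38304871]
```

View pics/c7.png

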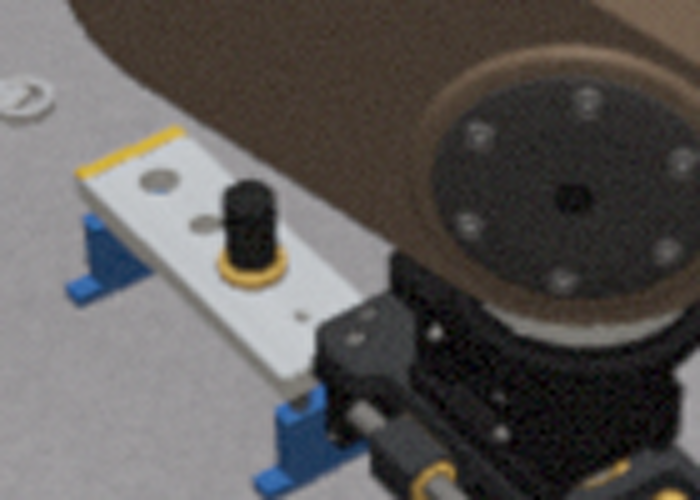

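The side crop shows the pin upright with its collar flat on the plate at (252,261) and head top at (249,193). Both match the seated prediction within about 4 crop px. The arm is clear of everything, so I'm handing in.

```bash
python3 -c "
from h import *
print(env.job_done())"
```

```text
the job is handed in; nothing more can be done
None
```

The pin from the green sleeve now stands in hole 2 (11.2 mm), the smallest hole that let it through, and I've handed the job in. No verdict was reported.

- **Gauging:** The pin went freely about 15 mm into hole 0, then about 11 mm into hole 1 and 11 mm into hole 2. Hole 3 refused it at about 5 N. Its shank is therefore about 10 mm, which matches the roughly 10–11 mm I read from the side picture.
- **Seating:** I pushed it home in hole 2 until the collar pressed on the plate at about 5–6 N, then released it. A side force of up to about 5 N built up on the way in, and two sub-millimetre shifts removed it.
- **Last checks:** In both camera views the pin is upright and in line with holes 1 and 3, and the side view shows the collar flat on the plate. It appeared about 1–2 mm from where I predicted, which is within the camera calibration error. The arm is clear of everything at about 185 mm height.
- **Not checked:** I did not re-measure the grey-sleeve pins or the other bench items. The gripper closed only on the green sleeve's pin, and no unexpected contact force showed up.

The run took about 18 s of the 64 s allowed.

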